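# Change the tag nest over to green

## Robot

A 7-joint arm with a two-finger parallel gripper is mounted at the origin on a cart in front of the work surface, level with it; the furniture and walls round the work are solid. World frame = base frame: x ahead of the robot, y to its left, z up, the work surface at z = 0. Lengths are in m, angles in rad, forces in N, time in s.
With the tool pointing down it reaches from about 0.4 to 0.75 m from the base axis. Payload 19.5 kg.
Tool frame: the origin (TCP) lies on the front face of the gripper's body, between the roots of the fingers; the fingertips stand 73 mm ahead of it and the grasp point (between the pads) lies 54 mm ahead of it; z points along the fingers, y is the line along which they close (so a half turn about z gives the same grasp; the last joint's range is limited). The gripper opens to 85 mm and grips with 20 to 120 N. Pads are 22 mm wide; open, the fingers measure 114 mm over their backs; the gripper's body (76 mm by 85 mm) begins 54 mm behind the grasp point. The pads swing forward as they close: fully open they stand 13 mm farther back than shut.
Start: joints at [1.139, 0.707, -0.028, 1.485, 0.022, 0.951, -0.075], TCP at [0.218, -0.532, 0.304] pointing down, gripper open.
Joint ranges: [-2.71, 2.71], [-0.32, 2.16], [-1.57, 1.52], [0, 2.45], [-1.46, 4.6], [0, 2.02], [-2.83, 2.83]. Speed limits (rad/s): [1.89, 1.89, 2.57, 2.57, 3.01, 3.01, 3.01].

## Interface

Orientations are given as a unit quaternion [x, y, z, w].
In Python, from workcell import arm gives the robot as it stands.
- The arm moves only by the tool carry_out, never from a script. Its argument "targets" is a list of rows, each a list of 3 entries, a list of its own where there are three numbers: the shift along the tool's x, y, z in units of 25 mm (1.0 is 25 mm), then the turn about the tool's z in rad, then the finger opening in mm, from 0 to 85.4. A call has 1 to 8 rows; each row shifts and turns the commanded pose from where the row before left it, along the tool's axes as they then stand; what a row does not reach is not made up. A row lasts 1/10 s, in which the tool goes at most 50 mm and 8.59 degrees, less where a joint would pass 70% of its speed; a pose out of reach is approached as far as the arm can. A call is refused whole if a number of a shift passes 1 or a number of a turn 0.15, either way. A call with a gripper value outside its range is refused whole. The fingers move at their own pace and stop on an object; "force" is the grip in N (left out, the last holds). Time passes only in rows, so rows that do not move let the fingers close. It gives the time, the measured TCP pose, the force, the opening and the grip force at its end, in the units of the state.
- arm.read_state(): the state, without advancing time (a new reading comes with each control period).
- arm.grab_frame(name): name is "side" or "top" or "wrist"; returns a dict with "pixels" (400x640x3 uint8, red, green, blue), "vertical_fov" (degrees; the focal length in pixels is half the picture's height over the tangent of half this angle, whatever the lens; pixels are square), "cx", "cy" (the principal point, pixels), "R" (3x3) and "t" (3): a world point X has camera coordinates R X + t; the wrist camera has in their place "tool_from_camera" (4x4, takes a point from camera to tool coordinates, whose origin is the TCP and whose axes are the flange's). Camera axes: x right, y down, z forward; pixel columns grow to the right and rows downward; lengths in m; the calibration is good to about 2 mm. The wrist camera is an equidistant fisheye: a pixel r from the principal point sees the ray r / f radians off the axis. A picture is of the moment at which its call begins: read the wrist's pose just before it. There is no depth.
- arm.job_done(): hands the job in; it is judged then, once.
Trained networks look in the newest picture that a camera, given by its name, has taken for a name from the list of things; names that differ only in an ending like _2 or _b are one class to them, and where a whole thing is asked for, a point or a joint stands for the part that bears it (a point fixed in the world has none). Each returns a list of dicts, best first, with "confidence" (0 to 1); they miss things now and then, are a little off and sometimes report something else, mostly with a low value. They report only what shows in the picture. A call takes as long as a camera call. They do not tell look-alikes from the thing itself.
- arm.look_for(camera, label): "location" ([row, column] in pixels, amid what is visible of it).
- arm.cut_out(camera, label): "region" (400x640 bool, what is visible of it) and "location" ([row, column] in pixels, amid what is visible of it).
The state is a dict: "time_s": time; "joints": joint angles; "dq": joint speeds; "effort": joint torques, N m; "tool_pos": TCP position; "eef_rot": TCP orientation; "ft_force": force on the tool from outside, world axes, zero at the start; "wrist_torque": the same for the moment, N m; "opening": finger opening in m; "grasp_force": force on a finger pad.
Only numpy, scipy, OpenCV 4.12 (cv2) and the standard library are available. Lean on these libraries where they do the work, as an engineer would, in place of code of your own. Each camera call takes 0.05 s, during which the arm holds its last target. There are 200 camera calls.

## Task

Change the key-tag nest over to green tags: the block is lying on its green face, so roll it over towards the back stop of the aluminium corner, one quarter turn at a time over its lower edge and setting it flat on each face, until the green channel is up - tip it on its edges, do not lift it off the bench. Then slide it home so that it sits square and flush against both the back stop and the side stop, green up, with the green channel still running towards the back stop, and let go. Leave the other things on the bench where they are.

Things in the scene. Friction and masses are not known exactly. Their poses are not given: they have to be found in the camera images.
- nest_block: tag nest, loose block, 0.35 to 0.6 kg, 64 x 64 mm in section, 60 mm long; origin at its centre (32 mm up when flat, 45 mm on an edge). Own x = the 60 mm length, horizontal; grip across its flat grey end cheeks at x = +-30 mm. Each long face has a 26 mm wide, 8 mm deep channel at right angles to x, coloured green (-z face, underneath at first), blue (+z, on top), white (+y side), yellow (-y)
- green_mark (a point): middle of the block's green face, 32 mm from the block's centre on its -z side: at bench level at the start, 64 mm up when the green channel is up
- corner: locating corner: L of two rigid aluminium bars fixed to the bench, 18 mm high, 14 mm thick; origin on the bench under the centre of a block that is fully home. +y side: back stop; +x side: side stop. Yaw within 0.25 rad of the world. The block starts 150 to 172 mm towards -y and 42 to 54 mm towards -x of home, turned up to 0.2 rad; two quarter turns carry it 128 mm towards +y
- back_stop (a point): on the back stop's inner face, bench level, 32 mm from the corner's origin along its +y; this bar runs along the corner's x from -42 to +54 mm, and lies to the left as the robot sees it
- side_stop (a point): on the side stop's inner face, bench level, 30 mm from the corner's origin along its +x; this bar runs along the corner's y from -32 to +28 mm, on the side away from the robot
- mug: white mug with dark dots, 82 mm across, 91 mm high, bystander behind the work; origin under its centre
- tape_measure: yellow tape measure, 31 x 73 x 58 mm, bystander behind the work; origin under its centre
- masking_tape: roll of beige masking tape, 104 mm across, 25 mm high, bystander behind the work; origin under its centre
Not all that is in view belongs to the job. What is shaped like the nest_block but orange is not meant.

How it is judged:
On the way, in this order (a step that is already met when the one before it is completed fails the run):
1. the block lies flat on its side after the first quarter turn (angle between nest_block's own z axis and vertical between 1.45 and 1.69 rad and height (world z) of nest_block below 0.035 m), for 0.2 s.
2. the block lies flat with the green channel up (angle between nest_block's own z axis and vertical above 3.03 rad and height (world z) of nest_block below 0.035 m), for 0.2 s.
At the end, for the whole second after the job is handed in: The block lies flat on the bench with the green channel up (within 4 degrees), home against both stops (within 4 mm each way of the fully home position), square to the corner within 3.4 degrees with the channel running towards the back stop, and at rest (angle between nest_block's own z axis and vertical above 3.07 rad and height (world z) of nest_block below 0.035 m and x of nest_block in the frame of corner between -0.004 and 0.004 m and y of nest_block in the frame of corner between -0.004 and 0.004 m and angle between the x axis of nest_block and the x axis of corner, either way round below 0.06 rad and linear speed of nest_block below 0.01 m/s); the robot touches nothing.
It fails at once if the block is lifted off the bench (centre more than 75 mm up) instead of being tipped over its edge (height (world z) of nest_block above 0.075 m).
It fails at once if the mug is shifted more than 3 cm (distance of mug from where it was at the start of the episode above 0.03 m).
It fails at once if the tape measure is shifted more than 3 cm (distance of tape_measure from where it was at the start of the episode above 0.03 m).
It fails at once if the roll of masking tape is shifted more than 3 cm (distance of masking_tape from where it was at the start of the episode above 0.03 m).
It also fails if it takes over 64 s, if anything falls off the work surface, if the arm or the gripper's body presses on something with over 40 N, if the wrist force passes 120 N, or if a joint passes its speed limit or range.

## Working session

There is one attempt and no reset: what is moved stays moved. The work goes in short steps, Python scripts to look and compute and a tool call to move; the robot and the scene stay as the last step left them, time stands still between calls to the robot, and variables do not carry over. Pictures are saved under pics/ and viewed, at most 10 in all, crops included, and the job is handed in when it is done.

Besides the shell and the picture viewer there is one more tool, called after "Request:" by a JSON object that holds its "fn" and its "kwargs". carry_out: Moves the arm, as the interface text tells. Its arguments: {"type":"object","properties":{"targets":{"type":"array","items":{"type":"array"}},"force":{"type":"number"}},"required":["targets"]}

```bash
mkdir -p pics; ls; cat > h.py <<'E'
import numpy as np, cv2
from workcell import arm
from scipy.spatial.transform import Rotation as Ro
def f(fr): return 200/np.tan(np.radians(fr["vertical_fov"])/2)
def proj(fr,X):
    c=np.atleast_2d(X)@np.array(fr["R"]).T+np.array(fr["t"]); return np.c_[fr["cx"]+f(fr)*c[:,0]/c[:,2],fr["cy"]+f(fr)*c[:,1]/c[:,2]]
def onplane(fr,uv,z):
    uv=np.atleast_2d(uv); d=np.c_[(uv[:,0]-fr["cx"])/f(fr),(uv[:,1]-fr["cy"])/f(fr),np.ones(len(uv))]
    R=np.array(fr["R"]);o=-R.T@np.array(fr["t"]);w=d@R
    return o+w*((z-o[2])/w[:,2])[:,None]
def save(n,p): cv2.imwrite("pics/"+n+".png",p[...,::-1])
E
python3 - <<'E'
from h import *
print(arm.read_state())
fs={}
for c in("side","top"):
    fr=arm.grab_frame(c);save(c+"0",fr["pixels"]);print(c,fr["vertical_fov"],fr["cx"],fr["cy"],-np.array(fr["R"]).T@fr["t"],np.array(fr["R"]).round(3).tolist())
    for l in("nest_block","corner","mug","tape_measure","masking_tape"):
        for d in arm.look_for(c,l): print(c,l,np.round(d["location"]),round(d["confidence"],2),onplane(fr,np.array(d["location"])[::-1],0.03).round(3))
E
```

```text
pics
{'time_s': 0.0, 'joints': array([ 1.13932702,  0.70706918, -0.02759016,  1.48501696,  0.02199173,
        0.95089169, -0.07550978]), 'dq': array([ 1.06738325e-03, -3.62135837e-04,  2.00737121e-03,  8.31879983e-07,
        1.03305837e-03, -6.52791135e-04,  1.32506156e-03]), 'effort': array([-2.61913410e-03, -8.83239198e+01,  1.23256758e+00, -2.36177516e+01,
        1.66440359e-02,  6.24585329e-03,  3.63053587e-06]), 'tool_pos': array([ 0.2184048 , -0.53170029,  0.30344285]), 'eef_rot': array([ 9.81073217e-01,  1.93636385e-01, -1.27190425e-04, -5.26287737e-04]), 'ft_force': array([0.03169746, 0.4551434 , 0.14572074]), 'wrist_torque': array([-0.01780098, -0.02770793,  0.0117893 ]), 'grasp_force': 0.0, 'opening': 0.08524102682984849}
side 45.893926866474 318.3306075995605 196.54241705128305 [ 0.51547617 -0.88682594  0.76277587] [[0.999, -0.032, -0.009], [-0.027, -0.62, -0.784], [0.019, 0.784, -0.621]]
side nest_block [200. 240.] 0.78 [[0.343 0.034 0.03 ]]
side nest_block [134. 372.] 0.3 [[0.707 0.336 0.03 ]]
side corner [190. 323.] 0.75 [[0.551 0.064 0.03 ]]
side corner [279. 407.] 0.65 [[ 0.71  -0.242  0.03 ]]
side mug [283. 408.] 0.93 [[ 0.711 -0.25   0.03 ]]
side tape_measure [136. 370.] 0.88 [[0.702 0.322 0.03 ]]
side masking_tape [168. 376.] 0.61 [[0.697 0.155 0.03 ]]
top 52.25632386707453 319.6464368875977 202.33754762224964 [0.40696976 0.02260954 1.05902279] [[0.023, -1.0, 0.011], [-0.995, -0.024, -0.102], [0.102, -0.008, -0.995]]
top nest_block [208. 360.] 0.93 [[ 0.502 -0.089  0.03 ]]
top nest_block [271. 315.] 0.61 [[0.341 0.021 0.03 ]]
top corner [181. 286.] 0.69 [[0.565 0.101 0.03 ]]
top mug [126. 429.] 0.81 [[ 0.719 -0.266  0.03 ]]
top mug [182. 287.] 0.25 [[0.562 0.099 0.03 ]]
top tape_measure [122. 199.] 0.96 [[0.714 0.331 0.03 ]]
top tape_measure [209. 367.] 0.27 [[ 0.497 -0.106  0.03 ]]
top masking_tape [116. 265.] 0.93 [[0.735 0.16  0.03 ]]
```

View pics/side0.png

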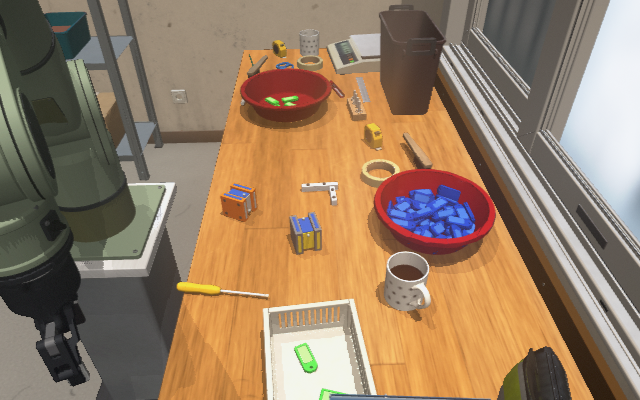

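View pics/top0.png

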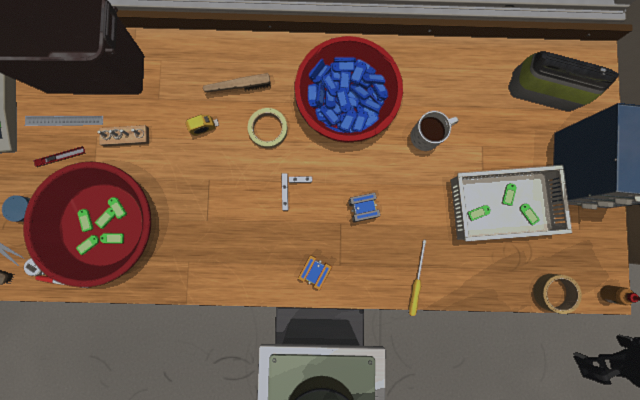

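Side view: the real block is at (307,233), the orange decoy at (240,200) and the corner L at (320,188). Top view: the block is at (364,207) and the corner at (290,188). The mug, tape and roll lie behind the work. I'll zoom in on the block and corner.

```bash
python3 - <<'E'
from h import *
a=cv2.imread("pics/top0.png")[165:230,270:390]; b=cv2.imread("pics/side0.png")[170:260,270:370]
a=cv2.resize(a,None,fx=6.5,fy=6.5,interpolation=cv2.INTER_CUBIC)
b=cv2.resize(b,None,fx=6.5,fy=6.5,interpolation=cv2.INTER_CUBIC)
cv2.imwrite("pics/topz.png",a);cv2.imwrite("pics/sidez.png",b)
E
```

```text
(no output)
```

View pics/topz.png

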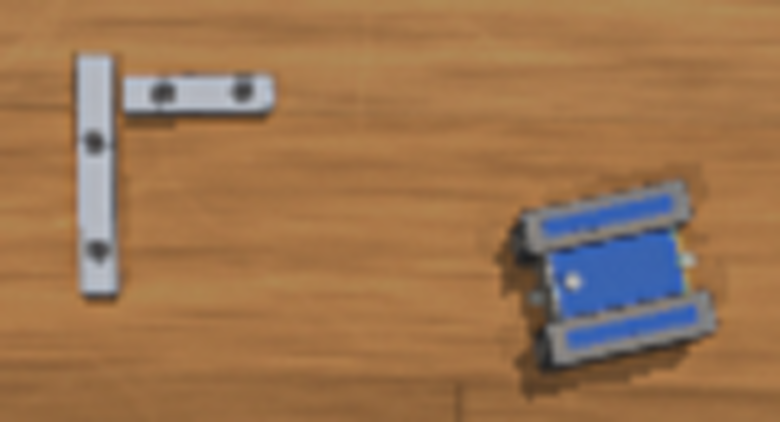

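View pics/sidez.png

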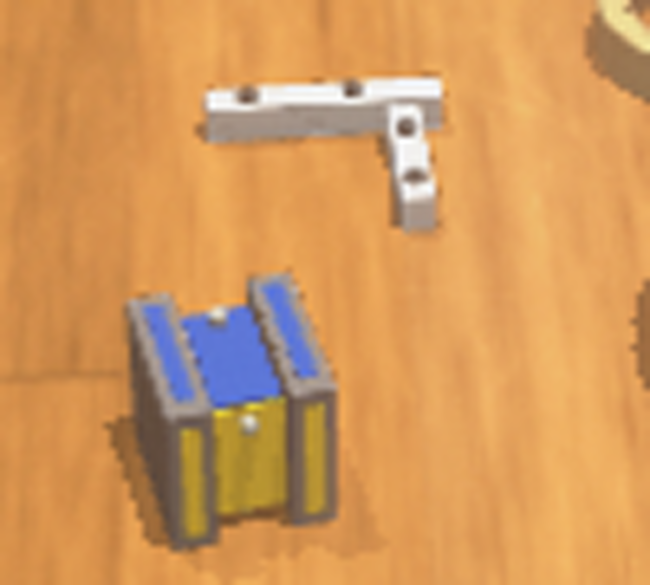

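Top crop: the block's blue top face has corners near (521,212), (685,182), (717,325) and (550,357), so it is yawed about 0.2. The L is nearly world-aligned. Side crop: blue is up and yellow faces the camera, as expected. I'll fit the poses from these points.

```bash
cat > fit.py <<'E'
from h import *
from scipy.optimize import least_squares
def fit(obs,frames,x0,wz=False):
    # obs: (frame, crop uv full px, local xyz)
    def res(p):
        c,s=np.cos(p[2]),np.sin(p[2]);r=[]
        for n,uv,X in obs:
            X=np.array(X,float);W=[p[0]+c*X[0]-s*X[1],p[1]+s*X[0]+c*X[1],X[2]+(p[3] if wz else 0)]
            r.append(proj(frames[n],W)[0]-uv)
        return np.ravel(r)
    s=least_squares(res,x0[:4] if wz else x0[:3],loss="soft_l1");return s.x,res(s.x).reshape(-1,2)
E
python3 - <<'E'
from fit import *
fr={c:arm.grab_frame(c) for c in("side","top")}
T=lambda u,v:np.array([(u+.5)/6.5+270-.5,(v+.5)/6.5+165-.5])
S=lambda u,v:np.array([(u+.5)/6.5+270-.5,(v+.5)/6.5+170-.5])
h=.018
co=[("top",T(77,55),(.054,.046,h)),("top",T(114,55),(.054,.032,h)),("top",T(118,291),(-.042,.032,h)),("top",T(80,294),(-.042,.046,h)),
("top",T(272,77),(.044,-.032,h)),("top",T(272,108),(.03,-.032,h)),("top",T(125,110),(.03,.028,h)),("top",T(125,77),(.044,.028,h)),
("side",S(205,92),(-.042,.046,h)),("side",S(441,78),(.054,.046,h)),("side",S(441,100),(.054,.032,h)),("side",S(207,112),(-.042,.032,h)),("side",S(207,140),(-.042,.032,0)),
("side",S(397,193),(.03,-.032,h)),("side",S(435,188),(.044,-.032,h)),("side",S(402,228),(.03,-.032,0)),("side",S(434,226),(.044,-.032,0))]
H=.064
bl=[("top",T(524,214),(.03,.032,H)),("top",T(684,182),(.03,-.032,H)),("top",T(715,326),(-.03,-.032,H)),("top",T(552,358),(-.03,.032,H)),
("side",S(128,300),(-.03,.032,H)),("side",S(287,275),(.03,.032,H)),("side",S(333,386),(.03,-.032,H)),("side",S(172,415),(-.03,-.032,H)),
("side",S(178,548),(-.03,-.032,0)),("side",S(335,517),(.03,-.032,0))]
for n,o,x0 in(("corner",co,[.55,.07,0,0]),("block",bl,[.5,-.09,.2,0])):
    for wz in(0,1):
        p,r=fit(o,fr,x0,wz);print(n,p.round(4),r.round(1).tolist() if wz==0 else "")
    if n=="corner":C=p
    else:
        c,s=np.cos(C[2]),np.sin(C[2]);d=p[:2]-C[:2];print("block in corner",c*d[0]+s*d[1],-s*d[0]+c*d[1],p[2]-C[2])
E
```

```text
corner [0.5375 0.0665 0.0503] [[-0.3, -0.7], [-0.6, -0.8], [-0.5, -0.1], [-0.1, -0.5], [-0.0, -1.0], [0.1, -0.4], [-0.6, -0.1], [-0.7, -0.4], [-0.7, -0.0], [-0.7, 0.1], [-0.1, -0.1], [-0.7, 0.1], [-0.5, 1.2], [0.1, 1.3], [-0.2, 1.8], [-0.8, 1.5], [-0.2, 1.5]]
corner [0.5373 0.0655 0.0533 0.003 ] 
block [ 0.5037 -0.0956  0.2327] [[-1.3, -1.2], [-0.5, -1.6], [0.1, 0.1], [-0.3, 0.5], [-0.8, -0.0], [0.3, -0.8], [0.7, 0.2], [-1.3, 0.8], [-1.1, 1.3], [0.5, 0.9]]
block [ 0.5037 -0.0962  0.2307  0.0016] 
block in corner -0.042188104796095964 -0.15966847054022015 0.17739136128981497
```

Request:
{"fn": "carry_out", "kwargs": {"targets": [[[0.96,-0.66,0],0,85],[[0.96,-0.66,0],0,85],[[0.96,-0.66,0],0,85],[[0.96,-0.66,0],0,85],[[0.96,-0.66,0],0,85],[[0.96,-0.66,0],0,85],[[0.96,-0.66,0],0,85],[[0.96,-0.66,0],0,85]], "force": 20}}

```text
time_s: 1.5
tool_pos: [0.3465, -0.3358, 0.304]
eef_rot: [0.981, 0.194, 0.0, 0.0]
ft_force: [0.7, 0.6, -0.4]
opening: 0.0847
grasp_force: 0.0
```

Request:
{"fn": "carry_out", "kwargs": {"targets": [[[0.96,-0.66,0],0,85],[[0.96,-0.66,0],0,85],[[0.96,-0.66,0],0,85],[[0.96,-0.66,0],0,85],[[0.96,-0.66,0],0,85],[[0.96,-0.66,0],0,85],[[0.96,-0.66,0],0,85],[[0.96,-0.66,0],0,85]]}}

```text
time_s: 2.3
tool_pos: [0.474, -0.1406, 0.304]
eef_rot: [0.981, 0.194, 0.0, -0.0]
ft_force: [0.7, 0.1, -0.6]
opening: 0.0849
grasp_force: 0.0
```

Request:
{"fn": "carry_out", "kwargs": {"targets": [[[0,0,0],-0.142,85],[[0,0,0],-0.142,85],[[0,0,0],-0.142,85],[[0,0,0],-0.142,85],[[0,0,0],-0.142,85],[[0,0,0],-0.142,85],[[0,0,0],-0.142,85],[[0,0,0],-0.142,85]]}}

```text
time_s: 3.1
tool_pos: [0.4734, -0.1418, 0.304]
eef_rot: [0.721, 0.693, 0.0, 0.0]
ft_force: [-1.2, 0.1, -0.3]
opening: 0.0849
grasp_force: 0.0
```

Request:
{"fn": "carry_out", "kwargs": {"targets": [[[0,0,0],-0.142,85],[[0,0,0],-0.142,85],[[0,0,0],0,85]]}}

```text
time_s: 3.4
tool_pos: [0.4733, -0.142, 0.3039]
eef_rot: [0.617, 0.787, 0.0, -0.0]
ft_force: [0.3, -0.2, 0.3]
opening: 0.0847
grasp_force: 0.0
```

Request:
{"fn": "carry_out", "kwargs": {"targets": [[[0.35,0.8,1],0.01,85],[[0.34,0.8,1],0,85],[[0,0,1],0,85],[[0,0,1],0,85],[[0,0,1],0,85],[[0,0,1],0,85],[[0,0,0],0,85]]}}

```text
time_s: 4.1
tool_pos: [0.5074, -0.1154, 0.1518]
eef_rot: [0.623, 0.782, -0.001, -0.002]
ft_force: [-1.1, 0.2, 0.3]
opening: 0.0852
grasp_force: 0.0
```

```bash
cat > st.py <<'E'
from h import *
def st():
    s=arm.read_state();q=s["eef_rot"];R=Ro.from_quat(q).as_matrix();psi=np.arctan2(R[1,0],R[0,0])-np.pi/2
    print(round(s["time_s"],2),"tcp",s["tool_pos"].round(4),"psi",round(psi,3),"F",s["ft_force"].round(1),"open",round(s["opening"]*1e3,1),"g",round(float(s["grasp_force"]),1),"q7",s["joints"][6].round(2))
    return s,R,psi
E
python3 - <<'E'
from st import *
st()
a=arm.grab_frame("wrist")["pixels"];save("wr1",a)
E
```

```text
4.1 tcp [ 0.5074 -0.1154  0.1518] psi 0.225 F [-1.1  0.2  0.3] open 85.2 g 0.0 q7 -0.02
```

View pics/wr1.png

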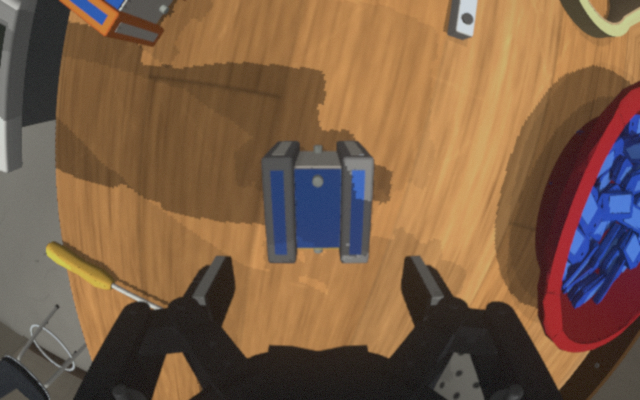

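The block sits centred and square between the open fingers (cheek edges at columns 265 and 371, finger pads at 215 and 420). I'll lower and close.

Request:
{"fn": "carry_out", "kwargs": {"targets": [[[-0.05,0,0.7],0,85],[[-0.05,0,0.7],0,85],[[-0.04,0,0.7],0,85],[[0,0,0],0,55],[[0,0,0],0,55],[[0,0,0],0,55],[[0,0,0],0,55],[[0,0,0],0,55]]}}

```text
time_s: 4.95
tool_pos: [0.5094, -0.1192, 0.1027]
eef_rot: [0.622, 0.783, 0.0, 0.001]
ft_force: [-2.9, 1.0, 10.9]
opening: 0.0599
grasp_force: 23.8
```

Request:
{"fn": "carry_out", "kwargs": {"targets": [[[0,0,0],0.06,55],[[0,0,0],0.06,55],[[0,0,0],0.055,55],[[0,0,0],0,55]]}}

```text
time_s: 5.35
tool_pos: [0.5094, -0.1192, 0.1028]
eef_rot: [0.689, 0.725, 0.0, 0.001]
ft_force: [-2.8, -0.3, 10.9]
opening: 0.06
grasp_force: 23.6
```

```bash
python3 - <<'E'
from st import *
st()
E
```

```text
5.35 tcp [ 0.5094 -0.1192  0.1028] psi 0.051 F [-2.8 -0.3 10.9] open 60.0 g 23.6 q7 -0.15
```

Request:
{"fn": "carry_out", "kwargs": {"targets": [[[0.18,0,-0.31],0,55],[[0.2,0,-0.17],0,55],[[0.22,0,-0.15],0,55],[[0.22,0,-0.13],0,55],[[0,0,0],0,55]]}}

```text
time_s: 5.85
tool_pos: [0.5081, -0.0975, 0.1209]
eef_rot: [0.687, 0.726, 0.0, 0.0]
ft_force: [-0.3, 0.2, -3.7]
opening: 0.0599
grasp_force: 23.6
```

```bash
python3 - <<'E'
from st import *
st()
a=arm.grab_frame("side")["pixels"][160:280,240:380];save("s2",cv2.resize(a,None,fx=5,fy=5,interpolation=cv2.INTER_CUBIC))
E
```

```text
5.85 tcp [ 0.5081 -0.0975  0.1209] psi 0.055 F [-0.3  0.2 -3.7] open 59.9 g 23.6 q7 -0.17
```

View pics/s2.png

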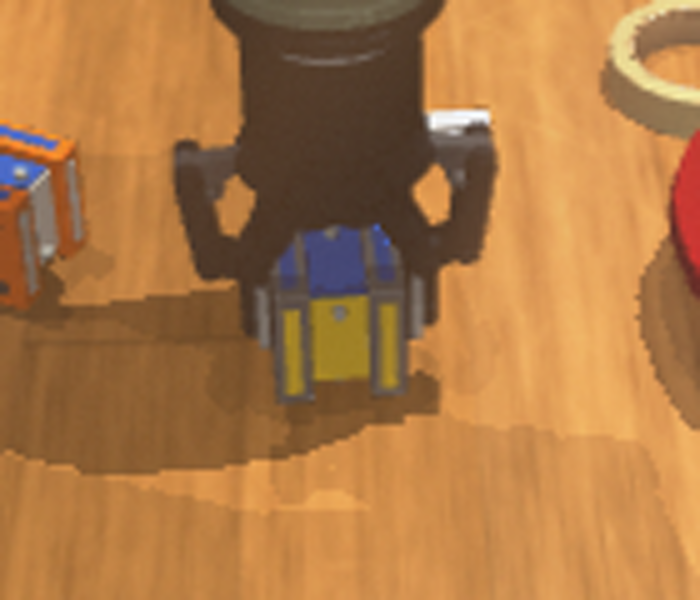

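```bash
cat > tilt.py <<'E'
from h import *
from scipy.optimize import least_squares
def tilt(fr,pts,yaw,x0):
    # pts: (uv, local xyz rel centre); rotation about local x by -th (rolling towards +y), th>0
    def pose(p):
        return Ro.from_euler("z",yaw)*Ro.from_euler("x",-p[3]), p[:3]
    def res(p):
        R,t=pose(p); return np.ravel([proj(fr,R.apply(X)+t)[0]-uv for uv,X in pts])
    s=least_squares(res,x0); return s.x,res(s.x).reshape(-1,2)
E
python3 - <<'E'
from tilt import *
fr=arm.grab_frame("side")
P=lambda u,v:np.array([(u+.5)/5+240-.5,(v+.5)/5+160-.5])
pts=[(P(275,297),(-.03,-.032,.032)),(P(408,290),(.03,-.032,.032)),(P(277,402),(-.03,-.032,-.032)),(P(406,392),(.03,-.032,-.032)),(P(312,295),(-.013,-.032,.032)),(P(372,291),(.013,-.032,.032))]
for th in(0,.3):
    p,r=tilt(fr,pts,.055,[.507,-.075,.04,th]);print(p.round(4),r.round(1).tolist())
E
```

```text
[ 0.509  -0.0576  0.0391 -0.0104] [[-0.3, 0.1], [-0.1, -0.2], [0.4, -0.2], [0.5, 0.1], [-0.1, 0.0], [-0.4, 0.1]]
[ 0.509  -0.0576  0.0391 -0.0104] [[-0.3, 0.1], [-0.1, -0.2], [0.4, -0.2], [0.5, 0.1], [-0.1, 0.0], [-0.4, 0.1]]
```

The picture shows the block held level, with its bottom edge at crop (277,402)–(406,392). The grip doesn't let it pivot, so I'll ease the fingers with the opening command.

Request:
{"fn": "carry_out", "kwargs": {"targets": [[[0,0,0],0,59],[[0,0,0],0,59.5]]}}

```text
time_s: 6.15
tool_pos: [0.5079, -0.0988, 0.1202]
eef_rot: [0.688, 0.726, -0.0, -0.0]
ft_force: [-0.8, 0.2, -3.4]
opening: 0.0595
grasp_force: 23.6
```

Request:
{"fn": "carry_out", "kwargs": {"targets": [[[0,0,0],0,59.8],[[0,0,0],0,59.8]]}}

```text
time_s: 6.35
tool_pos: [0.5079, -0.0987, 0.1203]
eef_rot: [0.688, 0.726, -0.0, -0.0]
ft_force: [0.2, -0.5, -4.5]
opening: 0.0597
grasp_force: 15.3
```

Request:
{"fn": "carry_out", "kwargs": {"targets": [[[0,0,0],0,60],[[0,0,0],0,60]]}}

```text
time_s: 6.55
tool_pos: [0.508, -0.0987, 0.1205]
eef_rot: [0.688, 0.726, 0.0, 0.0]
ft_force: [0.2, 0.3, -1.3]
opening: 0.06
grasp_force: 4.8
```

```bash
cat > ylw.py <<'E'
from st import *
def ylw(name=None):
    s,R,psi=st(); fr=arm.grab_frame("side");p=fr["pixels"]
    c=proj(fr,s["tool_pos"]+[0,0,-.06])[0]; u,v=c.astype(int);x0,y0=u-45,v-40
    crop=p[y0:y0+90,x0:x0+90]
    hsv=cv2.cvtColor(crop,cv2.COLOR_RGB2HSV)
    m={"yel":((hsv[...,0]>22)&(hsv[...,0]<34)&(hsv[...,1]>185)),"blu":(hsv[...,0]>105)&(hsv[...,0]<125)&(hsv[...,1]>130),"grn":(hsv[...,0]>40)&(hsv[...,0]<85)&(hsv[...,1]>100)}
    for k,q in m.items():
        n,l,stt,cen=cv2.connectedComponentsWithStats(q.astype(np.uint8))
        print(k,[(stt[i][:4]+[x0,y0,0,0]).tolist()+[int(stt[i][4])] for i in range(1,n) if stt[i][4]>12])
    if name: save(name,cv2.resize(crop,None,fx=6,fy=6,interpolation=cv2.INTER_CUBIC))
E
python3 -c "
from ylw import *
ylw('s3')"
```

```text
6.55 tcp [ 0.508  -0.0987  0.1205] psi 0.054 F [ 0.2  0.3 -1.3] open 60.0 g 4.8 q7 -0.17
yel [[297, 223, 3, 20, 37], [302, 222, 11, 18, 163], [317, 228, 2, 13, 24]]
blu []
grn []
```

View pics/s3.png

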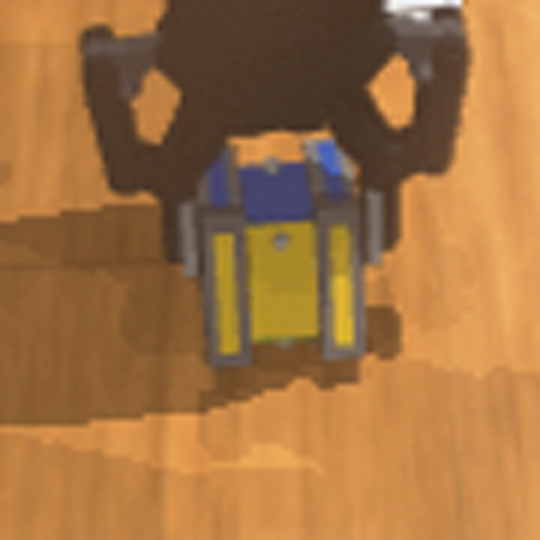

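Now the block is tipped about 20°: the rear face spans crop rows 220–365 and its front edge is on the bench. With this light grip I'll continue along the arc.

Request:
{"fn": "carry_out", "kwargs": {"targets": [[[0.28,0,-0.12],0,60],[[0.3,0,-0.09],0,60],[[0.31,0,-0.06],0,60],[[0.31,0,-0.03],0,60],[[0,0,0],0,60]]}}

```text
time_s: 7.1
tool_pos: [0.5063, -0.0671, 0.1281]
eef_rot: [0.687, 0.727, 0.0, -0.0]
ft_force: [-2.0, 0.3, 2.1]
opening: 0.0598
grasp_force: 2.9
```

```bash
python3 -c "
from ylw import *
ylw('s4')"
```

```text
7.1 tcp [ 0.5063 -0.0671  0.1281] psi 0.056 F [-2.   0.3  2.1] open 59.8 g 2.9 q7 -0.21
yel [[315, 209, 3, 22, 33], [296, 210, 3, 22, 39], [302, 210, 11, 21, 194]]
blu []
grn []
```

Request:
{"fn": "carry_out", "kwargs": {"targets": [[[0.31,0,0.01],0,60],[[0.31,0,0.04],0,60],[[0.31,0,0.07],0,60],[[0.3,0,0.1],0,60],[[0,0,0],0,60]]}}

```text
time_s: 7.65
tool_pos: [0.5046, -0.0364, 0.122]
eef_rot: [0.687, 0.727, 0.0, -0.0]
ft_force: [-2.0, 0.4, 1.8]
opening: 0.06
grasp_force: 3.0
```

```bash
python3 -c "
from ylw import *
ylw('s5')"
```

```text
7.65 tcp [ 0.5046 -0.0364  0.122 ] psi 0.056 F [-2.   0.4  1.8] open 60.0 g 3.0 q7 -0.26
yel [[296, 203, 2, 11, 19], [301, 204, 10, 10, 64]]
blu []
grn []
```

View pics/s5.png

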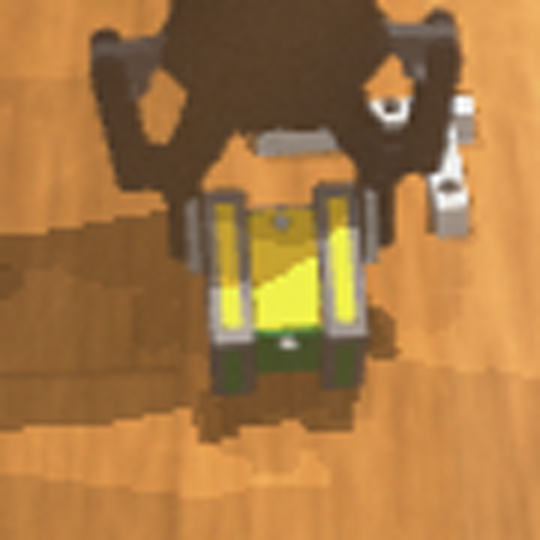

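The yellow face is now turning up (rows 190–335) and green shows behind it (335–390), so the tilt is about 65–70°. I'll finish the arc.

Request:
{"fn": "carry_out", "kwargs": {"targets": [[[0.28,0,0.13],0,60],[[0.27,0,0.16],0,60],[[0.25,0,0.19],0,60],[[0.08,0,0.08],0,60],[[0,0,0],0,60],[[0,0,0],0,60]]}}

```text
time_s: 8.3
tool_pos: [0.5036, -0.0162, 0.1084]
eef_rot: [0.688, 0.726, 0.0, 0.0]
ft_force: [-1.5, 1.1, -0.4]
opening: 0.0603
grasp_force: 1.2
```

```bash
python3 -c "
from ylw import *
ylw('s6')"
```

```text
8.3 tcp [ 0.5036 -0.0162  0.1084] psi 0.054 F [-1.5  1.1 -0.4] open 60.3 g 1.2 q7 -0.3
yel [[301, 199, 11, 15, 107], [314, 199, 2, 12, 18]]
blu []
grn [[302, 214, 9, 12, 37], [302, 221, 6, 6, 22]]
```

Request:
{"fn": "carry_out", "kwargs": {"targets": [[[0,0,0],0,65],[[0,0,0],0,70],[[0,0,0],0,85],[[0,0,0],0,85],[[-0.6,0,0],0,85],[[-0.6,0,0],0,85],[[-0.6,0,0],0,85],[[0,0,0],0,85]]}}

```text
time_s: 9.15
tool_pos: [0.5059, -0.0628, 0.1084]
eef_rot: [0.689, 0.725, -0.0, 0.0]
ft_force: [0.0, 0.1, 1.0]
opening: 0.0851
grasp_force: 0.0
```

```bash
python3 -c "
from ylw import *
ylw()
a=arm.grab_frame('side')['pixels'][140:260,250:370]
b=arm.grab_frame('top')['pixels'][160:240,260:380]
g=lambda x:cv2.resize(x,None,fx=5,fy=5,interpolation=cv2.INTER_CUBIC)
w=arm.grab_frame('wrist')['pixels']
save('s7',np.vstack([np.zeros((1,800,3),np.uint8),np.hstack([g(a)[:400],np.zeros((400,200,3),np.uint8)])])[:401])
c=np.hstack([cv2.resize(a,(400,400),interpolation=cv2.INTER_CUBIC),cv2.resize(w[80:360,180:460],(400,400))])
save('s7',c)
"
```

```text
9.15 tcp [ 0.5059 -0.0628  0.1084] psi 0.051 F [0.  0.1 1. ] open 85.1 g 0.0 q7 -0.23
yel [[295, 200, 3, 9, 15], [300, 200, 11, 11, 105], [314, 199, 2, 9, 13]]
blu []
grn [[301, 211, 11, 16, 145], [296, 214, 3, 15, 34], [315, 213, 2, 15, 30]]
```

View pics/s7.png

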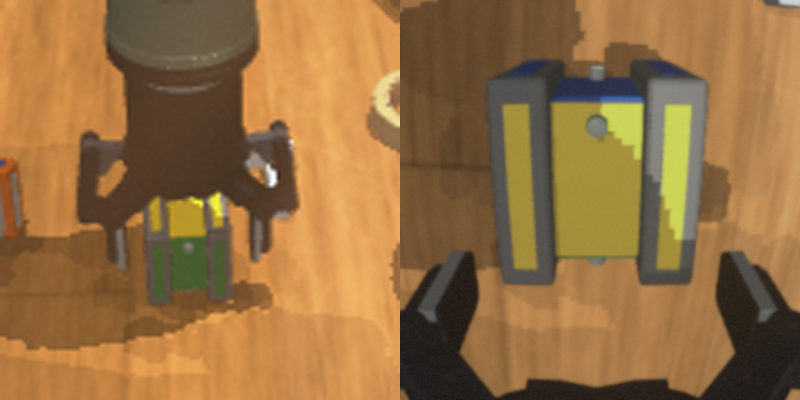

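The block is flat with yellow up and green facing rear (side half: rear face rows 235–303, columns 148–231). It is centred between the fingers. I'll fit its position.

```bash
python3 - <<'E'
from fit import *
fr={"side":arm.grab_frame("side")}
P=lambda u,v:np.array([(u+.5)/(10/3)+250-.5,(v+.5)/(10/3)+140-.5])
o=[("side",P(148,238),(-.03,-.032,.064)),("side",P(231,232),(.03,-.032,.064)),("side",P(150,303),(-.03,-.032,0)),("side",P(231,297),(.03,-.032,0))]
p,r=fit(o,fr,[.5,-.03,.05]);print(p.round(4),r.round(1).tolist())
c,s=np.cos(.0515),np.sin(.0515);C=[.5374,.066]
d=p[:2]-C;print("in corner",(c*d[0]+s*d[1]).round(4),(-s*d[0]+c*d[1]).round(4))
E
```

```text
[ 0.5056 -0.0195  0.0736] [[-0.7, -0.5], [0.3, -0.6], [-0.2, 0.6], [0.5, 0.4]]
in corner -0.0362 -0.0838
```

```bash
cat > wr.py <<'E'
from st import *
def wray(fr,uv,s,z):
    uv=np.atleast_2d(uv).astype(float);d=uv-[fr["cx"],fr["cy"]];r=np.hypot(*d.T);th=r/f(fr)
    v=np.c_[d/np.maximum(r,1e-9)[:,None]*np.sin(th)[:,None],np.cos(th)]
    T=np.array(fr["tool_from_camera"]);R=Ro.from_quat(s["eef_rot"]).as_matrix()
    w=v@T[:3,:3].T@R.T;o=R@T[:3,3]+s["tool_pos"]
    return o+w*((z-o[2])/w[:,2])[:,None]
E
python3 - <<'E'
from wr import *
s,R,psi=st();fr=arm.grab_frame("wrist")
P=lambda u,v:[(u-400+.5)/(10/7)+180-.5,(v+.5)/(10/7)+80-.5]
w=wray(fr,[P(502,282),P(692,281),P(705,85),P(490,85),P(553,265)],s,.064);print(w.round(4))
c=w[:4].mean(0);C=np.array([.5374,.066]);d=c[:2]-C;print(c)
a=.0515;print("in corner",np.cos(a)*d[0]+np.sin(a)*d[1],-np.sin(a)*d[0]+np.cos(a)*d[1])
E
```

```text
9.4 tcp [ 0.506  -0.0601  0.1084] psi 0.055 F [-0.4  0.3 -0.5] open 85.0 g 0.0 q7 -0.23
[[ 0.4762 -0.0548  0.064 ]
 [ 0.5353 -0.0511  0.064 ]
 [ 0.531   0.009   0.064 ]
 [ 0.4741  0.0059  0.064 ]
 [ 0.4922 -0.0472  0.064 ]]
[ 0.50417742 -0.02273589  0.064     ]
in corner -0.03774640641736247 -0.08690803147573278
```

Request:
{"fn": "carry_out", "kwargs": {"targets": [[[0.56,0,0.14],0,85],[[0,0,0],0,60],[[0,0,0],0,60],[[0,0,0],0,60],[[0,0,0],0,60],[[0,0,0],0,60]]}}

```text
time_s: 10.05
tool_pos: [0.5052, -0.0473, 0.105]
eef_rot: [0.688, 0.726, -0.0, 0.0]
ft_force: [-0.6, -0.5, -0.6]
opening: 0.0602
grasp_force: 0.3
```

```bash
python3 -c "
from ylw import *
ylw()"
```

```text
10.05 tcp [ 0.5052 -0.0473  0.105 ] psi 0.053 F [-0.6 -0.5 -0.6] open 60.2 g 0.3 q7 -0.25
yel [[313, 196, 3, 10, 18], [300, 198, 11, 13, 105]]
blu []
grn [[301, 212, 11, 15, 138], [315, 213, 2, 15, 30], [296, 214, 3, 16, 37]]
```

Request:
{"fn": "carry_out", "kwargs": {"targets": [[[0,0,0],0,59.8],[[0,0,0],0,59.8]]}}

```text
time_s: 10.3
tool_pos: [0.5052, -0.0472, 0.105]
eef_rot: [0.688, 0.726, -0.0, 0.0]
ft_force: [0.5, -2.4, 2.4]
opening: 0.06
grasp_force: 6.3
```

Request:
{"fn": "carry_out", "kwargs": {"targets": [[[0.15,0,-0.2],0,59.8],[[0.18,0,-0.18],0,59.8],[[0,0,0],0,59.8]]}}

```text
time_s: 10.6
tool_pos: [0.5049, -0.0377, 0.115]
eef_rot: [0.687, 0.726, 0.0, -0.0]
ft_force: [-0.1, 1.1, -2.0]
opening: 0.0597
grasp_force: 6.5
```

```bash
python3 -c "
from ylw import *
ylw()"
```

```text
10.6 tcp [ 0.5049 -0.0377  0.115 ] psi 0.055 F [-0.1  1.1 -2. ] open 59.7 g 6.5 q7 -0.26
yel []
blu []
grn [[301, 206, 11, 17, 164], [314, 207, 3, 18, 42], [296, 208, 3, 18, 45]]
```

Request:
{"fn": "carry_out", "kwargs": {"targets": [[[0.2,0,-0.16],0,59.8],[[0.22,0,-0.14],0,59.8],[[0.26,0,-0.13],0,59.8],[[0.28,0,-0.11],0,59.8],[[0,0,0],0,59.8]]}}

```text
time_s: 11.15
tool_pos: [0.5036, -0.0134, 0.1284]
eef_rot: [0.687, 0.726, 0.0, -0.0]
ft_force: [-0.7, -0.1, -0.7]
opening: 0.0597
grasp_force: 6.3
```

```bash
python3 -c "
from ylw import *
ylw()"
```

```text
11.15 tcp [ 0.5036 -0.0134  0.1284] psi 0.055 F [-0.7 -0.1 -0.7] open 59.7 g 6.3 q7 -0.29
yel []
blu []
grn [[300, 196, 12, 19, 185], [313, 195, 4, 21, 51], [295, 197, 4, 20, 51]]
```

Request:
{"fn": "carry_out", "kwargs": {"targets": [[[0.3,0,-0.05],0,59.8],[[0.31,0,-0.02],0,59.8],[[0.31,0,0.01],0,59.8],[[0.31,0,0.04],0,59.8],[[0.3,0,0.07],0,59.8],[[0,0,0],0,59.8]]}}

```text
time_s: 11.8
tool_pos: [0.5013, 0.025, 0.1264]
eef_rot: [0.687, 0.727, 0.0, -0.0]
ft_force: [0.4, 1.8, 3.3]
opening: 0.0599
grasp_force: 7.4
```

```bash
python3 -c "
from ylw import *
ylw()"
```

```text
11.8 tcp [0.5013 0.025  0.1264] psi 0.056 F [0.4 1.8 3.3] open 59.9 g 7.4 q7 -0.35
yel []
blu []
grn [[312, 184, 4, 19, 44], [294, 186, 4, 18, 45], [300, 190, 11, 14, 142]]
```

Request:
{"fn": "carry_out", "kwargs": {"targets": [[[0.3,0,0.09],0,59.8],[[0.29,0,0.12],0,59.8],[[0.28,0,0.15],0,59.8],[[0.26,0,0.17],0,59.8],[[0.15,0,0.12],0,59.8],[[0,0,0],0,60],[[0,0,0],0,60]]}}

```text
time_s: 12.55
tool_pos: [0.4996, 0.0553, 0.1103]
eef_rot: [0.688, 0.726, -0.0, -0.0]
ft_force: [0.2, 1.9, -1.4]
opening: 0.0597
grasp_force: 1.1
```

```bash
python3 -c "
from ylw import *
ylw()"
```

```text
12.55 tcp [0.4996 0.0553 0.1103] psi 0.054 F [ 0.2  1.9 -1.4] open 59.7 g 1.1 q7 -0.39
yel []
blu []
grn [[311, 184, 4, 8, 19], [299, 187, 11, 8, 60]]
```

Request:
{"fn": "carry_out", "kwargs": {"targets": [[[0,0,0],0,65],[[0,0,0],0,70],[[0,0,0],0,85],[[0,0,0],0,85],[[-0.6,0,0],0,85],[[-0.6,0,0],0,85],[[-0.4,0,0],0,85],[[0,0,0],0,85]]}}

```text
time_s: 13.4
tool_pos: [0.5018, 0.0142, 0.1104]
eef_rot: [0.688, 0.725, -0.0, 0.0]
ft_force: [-0.2, 0.4, -0.1]
opening: 0.0852
grasp_force: 0.0
```

```bash
python3 -c "
from ylw import *
ylw()
a=arm.grab_frame('side')['pixels'][120:240,240:360]
w=arm.grab_frame('wrist')['pixels']
c=np.hstack([cv2.resize(a,(400,400),interpolation=cv2.INTER_CUBIC),cv2.resize(w[0:280,180:460],(400,400))])
save('s8',c)
"
```

```text
13.4 tcp [0.5018 0.0142 0.1104] psi 0.052 F [-0.2  0.4 -0.1] open 85.2 g 0.0 q7 -0.34
yel []
blu []
grn [[311, 180, 3, 9, 20], [299, 183, 10, 11, 93]]
```

View pics/s8.png

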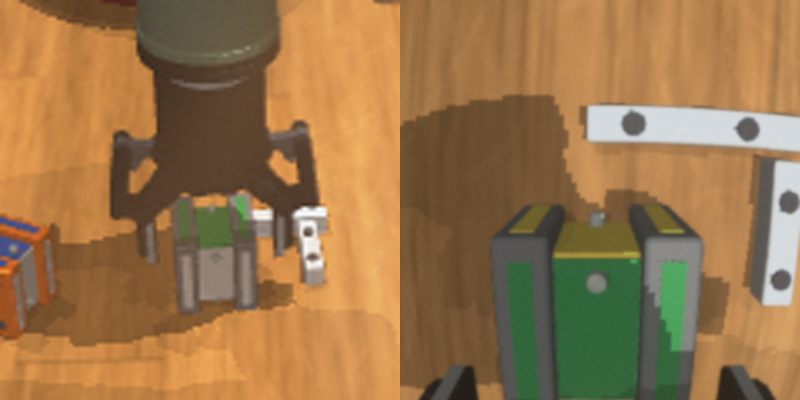

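Green is up and the block lies flat. In the wrist half its front top edge is at row 237 (columns 497–697), the back bar's inner edge is at rows 140–152, and the side bar's inner edge is near column 770. Next I'll measure the gaps.

```bash
python3 - <<'E'
from wr import *
s,R,psi=st();fr=arm.grab_frame("wrist")
P=lambda u,v:[(u-400+.5)/(10/7)+180-.5,(v+.5)/(10/7)-.5]
def inc(w,a=.0515,C=np.array([.5374,.066])):
    d=w[:,:2]-C;return np.c_[np.cos(a)*d[:,0]+np.sin(a)*d[:,1],-np.sin(a)*d[:,0]+np.cos(a)*d[:,1]]
w=wray(fr,[P(497,238),P(697,238),P(502,395),P(690,395)],s,.064);print("block top",w.round(4).tolist(),inc(w).round(4).tolist())
w=wray(fr,[P(520,207),P(668,207)],s,0);print("block front bottom",inc(w).round(4).tolist())
w=wray(fr,[P(588,140),P(740,147),P(798,152),P(588,106),P(775,160),P(765,303),P(798,303)],s,.018);print("corner: back inner",inc(w).round(4).tolist(),w.round(4).tolist())
E
```

```text
13.55 tcp [0.5018 0.0162 0.1104] psi 0.055 F [ 0.3  0.4 -1. ] open 85.3 g 0.0 q7 -0.34
block top [[0.4716, 0.0712, 0.064], [0.5263, 0.0742, 0.064], [0.4717, 0.0207, 0.064], [0.5311, 0.024, 0.064]] [[-0.0655, 0.0086], [-0.0106, 0.0088], [-0.068, -0.0419], [-0.0084, -0.0416]]
block front bottom [[-0.07, 0.0073], [-0.0086, 0.0075]]
corner: back inner [[-0.0414, 0.0347], [0.0154, 0.0341], [0.0398, 0.0341], [-0.0414, 0.0472], [0.03, 0.0302], [0.0317, -0.0283], [0.0473, -0.0284]] [[0.4943, 0.0985, 0.018], [0.551, 0.1008, 0.018], [0.5754, 0.1021, 0.018], [0.4936, 0.111, 0.018], [0.5659, 0.0977, 0.018], [0.5705, 0.0394, 0.018], [0.5861, 0.0401, 0.018]]
```

Request:
{"fn": "carry_out", "kwargs": {"targets": [[[0.98,0,0.24],0,85],[[0,0,0],0,85],[[0,0,0],0,55],[[0,0,0],0,55],[[0,0,0],0,55],[[0,0,0],0,55],[[0,0,0],0,55]], "force": 30}}

```text
time_s: 14.3
tool_pos: [0.5005, 0.0397, 0.1046]
eef_rot: [0.688, 0.726, 0.0, -0.0]
ft_force: [-2.7, 1.4, 5.6]
opening: 0.0597
grasp_force: 33.5
```

```bash
python3 -c "
from ylw import *
ylw()"
```

```text
14.3 tcp [0.5005 0.0397 0.1046] psi 0.054 F [-2.7  1.4  5.6] open 59.7 g 33.5 q7 -0.38
yel []
blu []
grn [[299, 183, 9, 4, 23]]
```

Request:
{"fn": "carry_out", "kwargs": {"targets": [[[0.2,0.3,0],0,55],[[0.2,0.3,0],0,55],[[0.2,0.3,0],0,55],[[0.2,0.3,0],0,55],[[0,0.2,0],0,55],[[0,0,0],0,55]]}}

```text
time_s: 14.95
tool_pos: [0.5344, 0.0617, 0.1046]
eef_rot: [0.688, 0.726, -0.0, -0.0]
ft_force: [-2.2, 1.7, 6.8]
opening: 0.0594
grasp_force: 33.8
```

Request:
{"fn": "carry_out", "kwargs": {"targets": [[[0,0.1,0],0,55],[[0,0.1,0],0,55],[[0,0,0],0,55]]}}

```text
time_s: 15.25
tool_pos: [0.538, 0.0616, 0.1047]
eef_rot: [0.688, 0.726, -0.002, -0.001]
ft_force: [-14.6, -0.1, 17.3]
opening: 0.0595
grasp_force: 35.0
```

Request:
{"fn": "carry_out", "kwargs": {"targets": [[[0.1,0,0],0,55],[[0.08,0,0],0,55],[[0,0,0],0,55]]}}

```text
time_s: 15.55
tool_pos: [0.5378, 0.0633, 0.1048]
eef_rot: [0.689, 0.725, -0.003, 0.0]
ft_force: [-11.6, -18.3, 21.1]
opening: 0.0597
grasp_force: 35.3
```

Request:
{"fn": "carry_out", "kwargs": {"targets": [[[0,-0.06,-0.15],0,55],[[0,0,0],0,55]]}}

```text
time_s: 15.75
tool_pos: [0.5374, 0.0661, 0.1083]
eef_rot: [0.688, 0.726, -0.0, -0.0]
ft_force: [-0.9, -0.5, -4.5]
opening: 0.0593
grasp_force: 35.0
```

Request:
{"fn": "carry_out", "kwargs": {"targets": [[[0.06,0,0],0,55],[[0.06,0,0],0,55],[[0,0,0],0,55]]}}

```text
time_s: 16.05
tool_pos: [0.5374, 0.0679, 0.1081]
eef_rot: [0.688, 0.726, -0.001, 0.001]
ft_force: [-2.6, -12.3, 2.7]
opening: 0.0594
grasp_force: 35.7
```

```bash
python3 -c "
from ylw import *
ylw()"
```

```text
16.05 tcp [0.5374 0.0679 0.1081] psi 0.053 F [ -2.6 -12.3   2.7] open 59.4 g 35.7 q7 -0.38
yel []
blu []
grn [[314, 175, 9, 4, 28], [315, 182, 9, 4, 23]]
```

Request:
{"fn": "carry_out", "kwargs": {"targets": [[[0,0,0.06],0,55],[[0,0.07,0],0,55],[[0,0,0],0,55]]}}

```text
time_s: 16.4
tool_pos: [0.5378, 0.0679, 0.1063]
eef_rot: [0.688, 0.726, -0.003, -0.001]
ft_force: [-10.1, -10.0, 4.3]
opening: 0.0592
grasp_force: 36.0
```

```bash
python3 -c "
from ylw import *
ylw()"
```

```text
16.4 tcp [0.5378 0.0679 0.1063] psi 0.053 F [-10.1 -10.    4.3] open 59.2 g 36.0 q7 -0.38
yel []
blu []
grn [[314, 175, 9, 5, 31], [315, 183, 9, 3, 26]]
```

Request:
{"fn": "carry_out", "kwargs": {"targets": [[[0,0,0],0,61],[[0,0,0],0,65],[[0,0,0],0,75],[[0,0,0],0,85],[[0,0,0],0,85],[[0,0,-0.5],0,85],[[0,0,-0.7],0,85],[[0,0,0],0,85]]}}

```text
time_s: 17.25
tool_pos: [0.54, 0.0697, 0.1391]
eef_rot: [0.688, 0.726, 0.001, 0.001]
ft_force: [0.9, -0.1, -0.5]
opening: 0.0851
grasp_force: 0.0
```

Request:
{"fn": "carry_out", "kwargs": {"targets": [[[-1,0,-0.5],0,85],[[-1,0,-0.5],0,85],[[-1,0,-0.5],0,85],[[-1,0,-0.5],0,85],[[0,0,0],0,85],[[0,0,0],0,85]]}}

```text
time_s: 17.85
tool_pos: [0.5446, -0.0304, 0.187]
eef_rot: [0.688, 0.726, 0.0, 0.0]
ft_force: [0.2, 1.0, -0.4]
opening: 0.0849
grasp_force: 0.0
```

```bash
python3 - <<'E'
from wr import *
s,R,psi=st();fr=arm.grab_frame("wrist");p=fr["pixels"];save("w9",p)
hsv=cv2.cvtColor(p,cv2.COLOR_RGB2HSV)
def inc(w,a=.0515,C=np.array([.5374,.066])):
    d=w[:,:2]-C;return np.c_[np.cos(a)*d[:,0]+np.sin(a)*d[:,1],-np.sin(a)*d[:,0]+np.cos(a)*d[:,1]]
def comps(m,z,amin):
    n,l,t,c=cv2.connectedComponentsWithStats(m.astype(np.uint8))
    for i in range(1,n):
        if t[i][4]>amin:
            b=cv2.boxPoints(cv2.minAreaRect(np.argwhere(l==i)[:,::-1].astype(np.float32)))
            print(t[i].tolist(),"px",b.round(0).tolist(),"corner frame",inc(wray(fr,b,s,z)).round(4).tolist())
print("green");comps((hsv[...,0]>45)&(hsv[...,0]<85)&(hsv[...,1]>110),.064,60)
print("white");comps((hsv[...,1]<40)&(hsv[...,2]>175),.018,150)
for c in("top","side"):
    q=arm.grab_frame(c);k=cv2.cvtColor(q["pixels"],cv2.COLOR_RGB2HSV);g=(k[...,0]>45)&(k[...,0]<85)&(k[...,1]>110)
    u,v=proj(q,[.537,.066,.06])[0].astype(int);M=np.zeros_like(g);M[v-30:v+30,u-30:u+30]=1;yx=np.argwhere(g&M)
    print(c,len(yx),inc(onplane(q,[yx.mean(0)[::-1]],.06)))
E
```

```text
17.85 tcp [ 0.5446 -0.0304  0.187 ] psi 0.053 F [ 0.2  1.  -0.4] open 84.9 g 0.0 q7 -0.21
green
[274, 35, 10, 77, 728] px [[274.0, 35.0], [283.0, 35.0], [283.0, 111.0], [274.0, 111.0]] corner frame [[-0.0245, 0.0262], [-0.0189, 0.026], [-0.0191, -0.0221], [-0.0247, -0.022]]
[344, 35, 11, 77, 709] px [[343.0, 111.0], [345.0, 35.0], [354.0, 35.0], [353.0, 111.0]] corner frame [[0.0183, -0.0221], [0.0188, 0.026], [0.0246, 0.0262], [0.0242, -0.0221]]
[294, 37, 40, 73, 2713] px [[294.0, 37.0], [333.0, 37.0], [333.0, 109.0], [294.0, 109.0]] corner frame [[-0.0122, 0.0245], [0.0116, 0.0244], [0.0118, -0.021], [-0.0123, -0.021]]
white
[260, 21, 125, 18, 1122] px [[260.0, 37.0], [260.0, 20.0], [384.0, 21.0], [384.0, 38.0]] corner frame [[-0.0417, 0.0348], [-0.0417, 0.0486], [0.0531, 0.0485], [0.0529, 0.0347]]
[0, 36, 8, 68, 412] px [[-0.0, 36.0], [7.0, 36.0], [7.0, 103.0], [0.0, 103.0]] corner frame [[-0.3731, 0.1068], [-0.3552, 0.1016], [-0.3558, 0.0205], [-0.3734, 0.0235]]
[362, 43, 11, 76, 559] px [[362.0, 118.0], [363.0, 43.0], [373.0, 43.0], [371.0, 118.0]] corner frame [[0.0362, -0.0292], [0.0366, 0.0296], [0.0442, 0.0299], [0.0439, -0.0291]]
[0, 193, 35, 73, 714] px [[-15.0, 200.0], [15.0, 192.0], [35.0, 265.0], [5.0, 273.0]] corner frame [[-0.4627, -0.0981], [-0.3666, -0.0871], [-0.371, -0.1882], [-0.4762, -0.2162]]
top 244 [[-0.00071757 -0.00121003]]
side 127 [[0.00349958 0.00027818]]
```

```bash
python3 -c "
from h import *
print(arm.job_done())"
```

```text
the job is handed in; nothing more can be done
None
```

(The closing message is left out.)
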